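# Press a row of border glass home in the lath

## Task

Pick up the straightedge by its wooden grip and with its edge push the four loose pieces of border glass, all together, into the rebate of the lath, until every piece stops against the packing hidden inside; keep firm but gentle pressure on the whole row for about a second, as too hard a push chips the glass. Then draw the straightedge back and lay it flat on the bench a hand's width in front of the row, leaving the row straight, so that the next lead strip can go on. Touch the glass with nothing but the straightedge and leave the other things on the bench alone.

Things in the scene. Friction and masses are not known exactly. Their poses are not given: they have to be found in the camera images.
- lath: Wooden lath nailed to the bench, 310 mm long (its y), 64 mm wide (x), 24 mm high. Origin: on the bench under the middle of its lip's front edge. Its x axis points into the lath, away from the robot. Along the foot of its front runs a rebate 10 mm high, under a lip 14 mm thick; the rebate's ends are closed, 290 mm apart, wider than the row of glass.
- rebate (a point): Middle of the mouth of the lath's rebate, 5 mm above the bench, axes as the lath. Inside, out of sight under the lip, a rigid packing strip along the whole rebate is the straight stop for the glass, parallel to the lath. Its depth was set for this job and cannot be seen: somewhere from 4 to 26 mm behind the lip's front edge.
- grip (a point): Grip of the straightedge: a wooden rail 100 mm long (its y) and 20 mm wide (x) that stands along the middle of a flat bar, from 6 to 45 mm above the bar's underside. This point is in the middle of the rail, 32 mm above the underside. Grasp it from above across the 20 mm. Bar and grip weigh 0.2 to 0.3 kg.
- edge (a point): Middle of the straight +x edge of the straightedge, the edge with the ruler marks, 3 mm above the bar's underside, 20 mm in x from the grip. The bar is a flat alloy strip, 280 mm long (its y), 40 mm wide (x), 6 mm thick, and lies on the bench between the robot and the glass, about parallel to the lath. Some 15 N in all, spread evenly over the row, seats the four pieces.
- glass_1_mid (a point): Centre of border piece 1 of 4 (counted from the lath's +y end): flat amber glass, 62 mm deep (its x), 46 mm wide (its y), 6 mm thick, lying loose and a little askew on the bench in front of the lath. Its +x edge goes into the rebate. Its near edge chips if pressed with more than 6 N.
- glass_2_mid (a point): Centre of border piece 2 of 4 (counted from the lath's +y end): flat amber glass, 62 mm deep (its x), 50 mm wide (its y), 6 mm thick, lying loose and a little askew on the bench in front of the lath. Its +x edge goes into the rebate. Its near edge chips if pressed with more than 6 N.
- glass_3_mid (a point): Centre of border piece 3 of 4 (counted from the lath's +y end): flat amber glass, 62 mm deep (its x), 44 mm wide (its y), 6 mm thick, lying loose and a little askew on the bench in front of the lath. Its +x edge goes into the rebate. Its near edge chips if pressed with more than 6 N.
- glass_4_mid (a point): Centre of border piece 4 of 4 (counted from the lath's +y end): flat amber glass, 62 mm deep (its x), 48 mm wide (its y), 6 mm thick, lying loose and a little askew on the bench in front of the lath. Its +x edge goes into the rebate. Its near edge chips if pressed with more than 6 N.
- setting_block: Small oak setting block, 32x60x22 mm, lying beside one end of the lath; leave it alone.
- solder_reel: Reel of solder wire, 60 mm across, 30 mm high, standing beside the other end of the lath; leave it alone.
- eraser: Eraser in a paper sleeve, 19x42x12 mm, left of the work; leave it alone.
- marker: Marker pen, 14x136x14 mm, right of the work; leave it alone.
- glass_cutter: Pencil-shaped glass cutter, 14x145x14 mm, lying behind the lath; leave it alone.

How it is judged:
By the outcome, as a careful person would: the job done as asked, in the order asked, and still so for the second after the job is handed in, with the robot touching nothing.
It also fails if it takes over 67 s, if anything falls off the work surface, if the arm or the gripper's body presses on something with over 40 N, if the wrist force passes 120 N, or if a joint passes its speed limit or range.

## Robot

A 6-joint arm with a two-finger parallel gripper is mounted at the origin on a cart in front of the work surface, level with it; the furniture and walls round the work are solid. World frame = base frame: x ahead of the robot, y to its left, z up, the work surface at z = 0. Lengths are in mm, angles in rad, forces in N, time in s.
With the tool pointing down it reaches from about 400 to 825 mm from the base axis. Payload 7 kg.
Tool frame: the origin (TCP) lies at the very end of the fingers, on their centre line; the grasp point (between the pads) lies 19 mm behind it; z points along the fingers, y is the direction in which the jaws open and shut (so a half turn about z gives the same grasp; the last joint's range is limited). The gripper opens to 88 mm and grips with 3 to 60 N. Pads are 19 mm wide; open, the fingers measure 130 mm over their backs; the gripper's body (78 mm by 193 mm) begins 47 mm behind the grasp point.
Start: joints at [-0.996, 0.359, 0.012, 0, -1.224, -0.288], TCP at [190.92, -647.414, 189.461] pointing down, gripper open.
Joint ranges: [-3.07, 3.07], [-1.43, 2.12], [-1.02, 1.25], [-3.03, 1.67], [-3.05, -0], [-3.03, 3.03]. Speed limits (rad/s): [2.39, 2.39, 3.01, 3.14, 3.14, 3.14].

## Interface

Orientations are given as a unit quaternion [x, y, z, w].
In Python, from plant import bot gives the robot as it stands. Calls block until the motion is done:
- bot.move_ptp(position, orientation): joint-space move of the TCP to a pose.
- bot.line_to(position, velocity=150, ori=None): straight line of the TCP; ori=None keeps the orientation; velocity is the mean speed in mm/s.
- bot.move_joints(angles): joint-space move.
- bot.move_gripper(opening, force=None): finger opening in mm; force is the grip in N (None keeps the last); returns when the fingers have stopped.
- bot.pause(seconds).
- bot.solve_ik(position, orientation): joint angles nearest the present ones, or None.
- bot.read_state(): the state.
- bot.camera(name): name is "side" or "top" or "wrist"; returns the picture (400x640x3 uint8, red, green, blue); there is no depth.
- bot.get_calibration(name): a dict with "fx", "fy", "cx", "cy" (pixels), "distortion" ([k1, k2, p1, p2, k3] as OpenCV has them; the pictures are not rectified), "view" (4x4, takes a point from world to camera coordinates); the wrist camera has in their place "T_tool_cam" (4x4, takes a point from camera to tool coordinates, whose origin is the TCP and whose axes are the flange's). Camera axes: x right, y up, looking along -z (the intrinsics and any distortion apply to the point x, -y, -z); pixel columns grow to the right and rows downward; lengths in mm; the calibration is good to about 2 mm. A picture is of the moment at which its call begins: read the wrist's pose just before it. get_calibration takes no time and is no camera call.
A pose or a line that the arm cannot do raises bot.Unreachable and nothing moves.
- bot.close_job(): hands the job in, once; it reports no verdict.
The state is a dict: "t": time; "joint_pos": joint angles; "qvel": joint speeds; "tau": joint torques, N m; "tcp_pos": TCP position; "eef_rot": TCP orientation; "contact_force": force on the tool from outside, world axes, zero at the start; "moment": the same for the moment, N m; "width": finger opening in mm.
Only numpy, scipy, OpenCV 4.12 (cv2) and the standard library are available. Lean on these libraries where they do the work, as an engineer would, in place of code of your own. Each camera call takes 0.05 s, during which the arm holds its last target. There are 200 camera calls.

## Working session

There is one attempt and no reset: what is moved stays moved. The work goes in short steps, each a Python script; the robot and the scene stay as the last script left them, time stands still between calls to the robot, and variables do not carry over. Pictures are saved under pics/ and viewed, about 8 in all and at most 12, crops included, and the job is handed in when it is done.

```bash
ls; mkdir -p pics
python3 - <<'E'
from plant import bot
import cv2,numpy as np
for n in("top","side"):
    im=bot.camera(n);cv2.imwrite(f"pics/{n}0.png",im[:,:,::-1]);c=bot.get_calibration(n);print(n,{k:np.round(v,4).tolist() for k,v in c.items()})
print({k:np.round(v,4).tolist() for k,v in bot.get_calibration("wrist").items()})
print(bot.read_state())
E
```

```text
pics
top {'fx': 477.0285, 'fy': 477.0285, 'cx': 313.8081, 'cy': 196.7234, 'distortion': [0.0221, 0.0, 0.0, 0.0, 0.0], 'view': [[-0.0172, -0.9998, -0.0061, -39.8725], [0.9857, -0.018, 0.1675, -627.2602], [-0.1676, -0.0031, 0.9859, -1142.392], [0.0, 0.0, 0.0, 1.0]]}
side {'fx': 431.2352, 'fy': 431.2352, 'cx': 320.5585, 'cy': 198.2058, 'distortion': [-0.0, 0.0, 0.0, 0.0, 0.0], 'view': [[-0.9059, -0.4232, -0.0154, 542.3127], [0.1245, -0.301, 0.9455, -157.2303], [-0.4047, 0.8546, 0.3254, -963.8046], [0.0, 0.0, 0.0, 1.0]]}
{'fx': 346.4413, 'fy': 346.4413, 'cx': 315.2174, 'cy': 196.8227, 'distortion': [-0.0639, 0.0, 0.0, 0.0, 0.0], 'T_tool_cam': [[-0.0006, 0.9622, 0.2725, 72.726], [1.0, 0.0007, -0.0003, 0.3695], [-0.0004, 0.2725, -0.9622, -195.1625], [0.0, 0.0, 0.0, 1.0]]}
{'t': 0.1, 'joint_pos': array([-9.95920831e-01,  3.59279787e-01,  1.11395424e-02, -3.22046488e-04,
       -1.22411059e+00, -2.88091047e-01]), 'qvel': array([-0.00124627, -0.00168194,  0.0033561 ,  0.00057999,  0.00034654,
        0.00063861]), 'tau': array([-1.51527587e-03, -5.84163880e+01,  2.93750328e+01,  7.01551124e+00,
        1.01531067e-02, -7.89420778e-05]), 'tcp_pos': array([ 190.75813663, -646.95662939,  188.63217318]), 'eef_rot': array([-1.42847040e-01,  9.89744498e-01,  7.23918467e-04, -1.66624737e-04]), 'contact_force': array([ 0.44141768, -0.20923778, -0.16727905]), 'moment': array([-0.01988773,  0.00452124, -0.01884473]), 'width': 87.74305628096211}
```

View pics/top0.png

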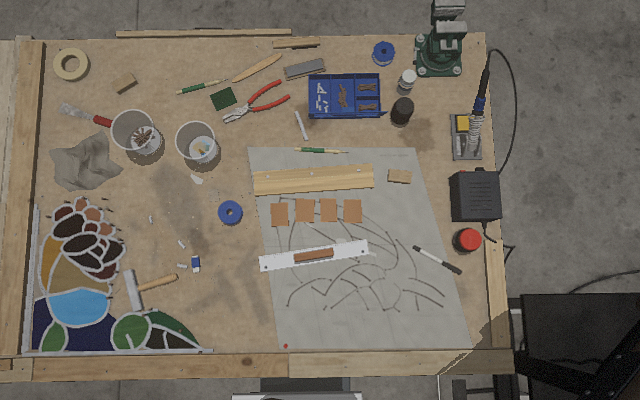

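View pics/side0.png

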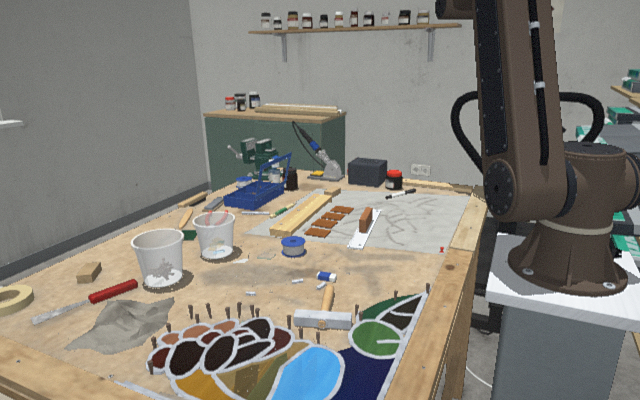

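The top view shows the lath at (254–374, 165–194), the glass pieces at about (279|305|328|352, 211), and the straightedge at (260–368, 241–270) with its grip at (313, 255). The reel, block, marker and eraser are clear of the work. The side view agrees, with the grip upright and nothing tall near the work. Next I'll get close wrist views from two places.

```bash
cat > h.py <<'E'
from plant import bot
import cv2,numpy as np
from scipy.spatial.transform import Rotation as R
F=np.diag([1,-1,-1.])
def cam(name,st=None):
    c=bot.get_calibration(name);K=np.array([[c["fx"],0,c["cx"]],[0,c["fy"],c["cy"]],[0,0,1]])
    if name=="wrist":
        T=np.eye(4);T[:3,:3]=R.from_quat(st["eef_rot"]).as_matrix();T[:3,3]=st["tcp_pos"];T=T@np.array(c["T_tool_cam"])
    else: T=np.linalg.inv(np.array(c["view"]))
    return K,np.array(c["distortion"]),T
def rays(C,uv):
    K,D,T=C;p=cv2.undistortPoints(np.array(uv,float).reshape(-1,1,2),K,D)[:,0]
    return T[:3,3],(T[:3,:3]@F@np.c_[p,np.ones(len(p))].T).T
def onz(C,uv,z):
    o,d=rays(C,uv);return o+d*((z-o[2])/d[:,2])[:,None]
def tri(C1,u1,C2,u2):
    o1,d1=rays(C1,[u1]);o2,d2=rays(C2,[u2]);d1,d2=d1[0],d2[0]
    s=np.linalg.lstsq(np.c_[d1,-d2],o2-o1,rcond=None)[0]
    a=o1+s[0]*d1;b=o2+s[1]*d2;return (a+b)/2,np.linalg.norm(a-b)
def shot(fn):
    st=bot.read_state();im=bot.camera("wrist");cv2.imwrite("pics/"+fn,im[:,:,::-1])
    np.savez("pics/"+fn+".npz",**{k:st[k] for k in("eef_rot","tcp_pos")});return st,im
def load(fn): return cv2.imread("pics/"+fn),cam("wrist",np.load("pics/"+fn+".npz"))
E
python3 - <<'E'
from h import *
C=cam("top");np.set_printoptions(precision=1,suppress=True)
print(onz(C,[[254,171],[374,187],[256,194],[279,214],[305,210],[328,210],[352,211],[262,270],[368,256]],6)); g=onz(C,[[313,255]],45);print(g)
x,y=g[0,:2]
bot.move_ptp([x+55,y+50,170],[0,1,0,0]);shot("w1.png")
bot.line_to([x+55,y-50,170],200);st,_=shot("w2.png");print(st["t"],st["tcp_pos"],st["contact_force"])
E
```

```text
[[ 705.9  105.3    6. ]
 [ 657.3 -208.4    6. ]
 [ 644.4   99.8    6. ]
 [ 590.7   40.1    6. ]
 [ 599.9  -27.4    6. ]
 [ 598.8  -87.     6. ]
 [ 595.1 -149.1    6. ]
 [ 448.2   83.9    6. ]
 [ 478.7 -186.3    6. ]]
[[481.8 -46.5  45. ]]
3.4083 [536.7 -97.  169.9] [ 0.3 -0.3 -1.3]
```

View pics/w1.png

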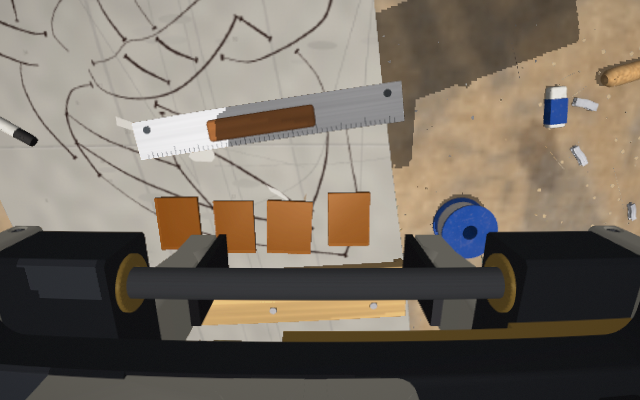

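View pics/w2.png

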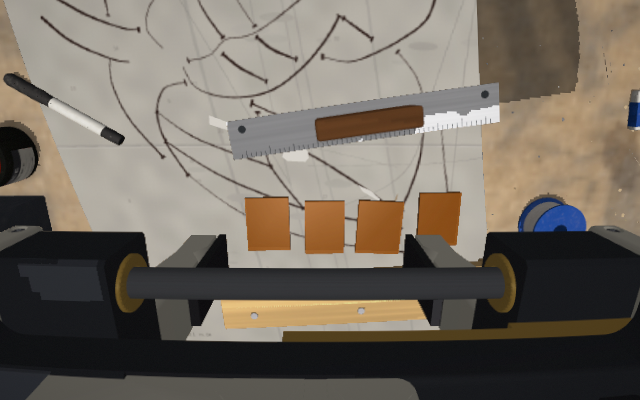

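Both wrist views show the bar with its ruler marks on the far (+x) edge, the brown grip (w1 about (262, 123), w2 about (369, 123)) and the four pieces, which are askew. The gripper hides the front of the lath, so I'll take two views from further forward and compute the grip and glass from w1 and w2.

```bash
cat > m.py <<'E'
from h import *
np.set_printoptions(precision=1,suppress=True)
def blobs(fn,rowmax=262):
    im,C=load(fn);hsv=cv2.cvtColor(im,cv2.COLOR_BGR2HSV)
    m=cv2.inRange(hsv,(3,110,50),(18,255,255));m[rowmax:]=0
    cs=[c for c in cv2.findContours(m,0,2)[0] if cv2.contourArea(c)>900]
    return [(c,cv2.minAreaRect(c)) for c in cs],C
E
python3 - <<'E'
from m import *
bot.line_to([690,0,170],250);shot("w3.png");bot.line_to([690,-100,170],250);st,_=shot("w4.png");print(st["t"])
L=[]
for f in("w1.png","w2.png"):
    b,C=blobs(f)
    b=sorted([x for x in b if 80<x[1][0][0]<500],key=lambda x:x[1][0][0])
    L.append((b,C))
    for c,r in b:
        z=45 if r[0][1]<160 else 6
        P=onz(C,cv2.boxPoints(r),z);print(f,np.round(r[0]),cv2.contourArea(c),"ctr",P.mean(0),"sides",[np.linalg.norm(P[i]-P[i-1]) for i in range(2)])
        e=P[1]-P[0];print("   yaw deg",np.degrees(np.arctan2(e[1],e[0])))
g=[[r for c,r in b if r[0][1]<160] for b,_ in L];q=[[r for c,r in b if r[0][1]>160] for b,_ in L]
for s in(g,q):
    for r1,r2 in zip(*s):print("tri",tri(L[0][1],r1[0],L[1][1],r2[0]))
E
```

```text
4.9333
w1.png [179. 222.] 1896.0 ctr [ 594.8 -148.3    6. ] sides [np.float64(63.35389268699766), np.float64(48.69600076841721)]
   yaw deg 98.02267984222168
w1.png [234. 227.] 1761.0 ctr [600.5 -86.6   6. ] sides [np.float64(62.36644101495608), np.float64(44.53956493782727)]
   yaw deg 92.11946750683168
w1.png [261. 123.] 2158.0 ctr [484.5 -46.4  45. ] sides [np.float64(19.472109964621612), np.float64(97.79044541488481)]
   yaw deg 97.92135400347995
w1.png [290. 226.] 2250.0 ctr [600.5 -24.9   6. ] sides [np.float64(62.60027173650369), np.float64(48.66884694847614)]
   yaw deg 89.91719974022755
w1.png [348. 219.] 2104.5 ctr [591.8  40.2   6. ] sides [np.float64(62.83572596438419), np.float64(44.094897377455744)]
   yaw deg 89.92320324040696
w2.png [267. 223.] 2180.5 ctr [ 596.5 -149.6    6. ] sides [np.float64(62.37891896899461), np.float64(46.91020716810082)]
   yaw deg 91.9131124630375
w2.png [324. 227.] 1964.5 ctr [600.9 -86.7   6. ] sides [np.float64(61.33722112316069), np.float64(43.24966349967897)]
   yaw deg 89.86531239291888
w2.png [369. 122.] 2293.5 ctr [483.8 -47.1  45. ] sides [np.float64(20.69652373735801), np.float64(97.52548298260112)]
   yaw deg 98.12601282511022
w2.png [379. 227.] 2260.0 ctr [601.  -25.4   6. ] sides [np.float64(52.28878533412082), np.float64(63.21646002238875)]
   yaw deg 177.66246809008166
w2.png [438. 216.] 1783.0 ctr [589.   39.4   6. ] sides [np.float64(48.383313720983885), np.float64(60.90085634551703)]
   yaw deg 179.1153854827448
tri (array([484.4, -46.5,  41.1]), np.float64(0.6056195200454387))
tri (array([ 596.6, -150.1,    1.4]), np.float64(1.6264870748521472))
tri (array([600.3, -86.7,   5.1]), np.float64(0.37074866582016325))
tri (array([601. , -25. ,   3.3]), np.float64(0.4415344803696728))
tri (array([590.6,  40.4,   3.4]), np.float64(2.683270897516809))
```

View pics/w3.png

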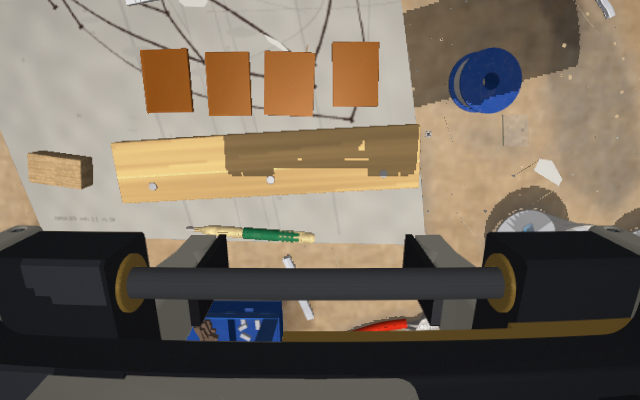

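w3 shows the whole lath clearly: its upper front edge runs from (112, 143) to (418, 124), the block is at (60, 170) and the reel at (485, 80). I'll fit the front edge in w3 and w4.

```bash
python3 - <<'E'
from m import *
for f,c0,c1 in(("w3.png",125,410),("w4.png",220,500)):
    im,C=load(f);s=cv2.cvtColor(im,cv2.COLOR_BGR2HSV)
    pts=[]
    for c in range(c0,c1,3):
        col=s[110:160,c,1].astype(int);r=np.where(col>75)[0]
        # transition: first of 4 consecutive
        r=[k for k in r if (col[k:k+4]>75).all() and k<44]
        if r:pts.append((c,110+r[0]-.5))
    pts=np.array(pts);k=np.ones(len(pts),bool)
    for _ in range(5):
        p=np.polyfit(*pts[k].T,1);e=pts[:,1]-np.polyval(p,pts[:,0]);k=abs(e)<1.2
    for z in(24,):
        ends=onz(C,[[c0,np.polyval(p,c0)],[c1,np.polyval(p,c1)]],z);d=ends[0]-ends[1]
        print(f,k.sum(),len(pts),p,ends,"yaw deg",np.degrees(np.arctan2(-d[0],d[1])) if d[1]>0 else np.degrees(np.arctan2(d[0],-d[1])))
    row=s[int(np.polyval(p,320))+8];
    # ends of the lath along row offset 8
    m=cv2.inRange(s,(8,75,60),(30,255,255));m[:,:]=m
    x=[c for c in range(60,560) if m[int(np.polyval(p,c))+6:int(np.polyval(p,c))+12,c].all()]
    print(x[0],x[-1],onz(C,[[x[0],np.polyval(p,x[0])],[x[-1],np.polyval(p,x[-1])]],24))
    np.save("pics/lp_"+f[:2],p)
im3,C3=load("w3.png");im4,C4=load("w4.png")
for (a,b) in (((118,121),None),):pass
# tri height: corner pts of front-top edge -y and +y ends
E
python3 - <<'E'
import cv2,numpy as np
a=cv2.imread('pics/w4.png');print(a.shape);cv2.imwrite('pics/w4c.png',cv2.resize(a[0:220,150:550],None,fx=2,fy=2))
E
```

```text
(400, 640, 3)Traceback (most recent call last):
  File "<stdin>", line 12, in <module>
    raise TypeError("expected non-empty vector for x")
TypeError: expected non-empty vector for x
```

View pics/w4c.png

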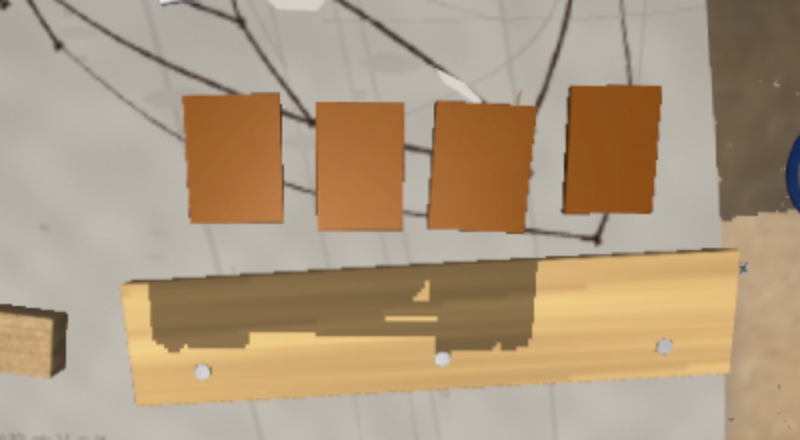

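The crop shows the lath's front top edge running from (211, 141.5) to (520, 124.5) in w4's own pixels. My edge threshold found nothing, so I'll fit on the Lab b channel instead.

Run:
```python
from m import *
Cs=[];cor=[]
for f,c0,c1 in(("w3.png",118,412),("w4.png",216,510)):
    im,C=load(f);Cs.append(C);b=cv2.cvtColor(im,cv2.COLOR_BGR2LAB)[:,:,2].astype(int)-128
    g=cv2.Sobel(b.astype(np.float32),cv2.CV_32F,0,1)
    pts=[]
    for c in range(c0,c1,2):
        lo=int(np.interp(c,[c0,c1],[142.5,124.5]))-9
        if f=="w3.png" and c>400: continue
        pts.append((c,lo+np.argmax(g[lo:lo+18,c])))
    pts=np.array(pts,float)
    vx,vy,x0,y0=cv2.fitLine(pts.astype(np.float32),cv2.DIST_HUBER,0,.01,.01).ravel();s=vy/vx
    e=pts[:,1]-y0-s*(pts[:,0]-x0)
    E=np.array([[c,y0+s*(c-x0)] for c in (c0,c1)]);P=onz(C,E,24);d=P[1]-P[0]
    print(f,s,np.median(abs(e)),P,"yaw",np.degrees(np.arctan2(-d[0],d[1])))
    mid=[]
    corner={'w3.png':((112,0),(418.5,0)),'w4.png':((211,0),(520,0))}[f]
    cor.append([[c,y0+s*(c-x0)] for c,_ in corner])
    Q=onz(C,cor[-1],24);print("corners",Q,"len",np.linalg.norm(Q[1]-Q[0]),"mid",Q.mean(0))
for i in(0,1):print("tri corner",tri(Cs[0],cor[0][i],Cs[1],cor[1][i]))
# glass again from w3/w4
for f in("w3.png","w4.png"):
    bl,C=blobs(f,122)
    for c,r in sorted(bl,key=lambda x:x[1][0][0]):
        P=onz(C,cv2.boxPoints(r),6);print(f,P.mean(0),"xmin",P[:,0].min(),[round(np.linalg.norm(P[i]-P[i-1])) for i in(0,1)])
```

```text
w3.png -0.06048394 0.2983897179365158 [[ 655.1 -196.5   24. ]
 [ 638.8   95.    24. ]] yaw 3.195829102128062
corners [[ 655.4 -202.8   24. ]
 [ 638.4  101.3   24. ]] len 304.61588874058793 mid [646.9 -50.7  24. ]
w4.png -0.054472957 0.2957286840510278 [[ 655.  -198.7   24. ]
 [ 639.1   92.2   24. ]] yaw 3.1209842968342394
corners [[ 655.2 -203.7   24. ]
 [ 638.4  102.5   24. ]] len 306.7482502668024 mid [646.8 -50.6  24. ]
tri corner (array([ 655.6, -204.7,   20.8]), np.float64(0.22128006096013814))
tri corner (array([638.2, 100.1,  28.1]), np.float64(0.005768696163757747))
w3.png [ 597.3 -148.5    6. ] xmin 564.4049539047237 [63, 49]
w3.png [601.1 -86.5   6. ] xmin 568.9722605872931 [63, 44]
w3.png [601.  -25.4   6. ] xmin 569.4973989649241 [51, 61]
w3.png [591.9  40.2   6. ] xmin 560.9924678360842 [46, 62]
w4.png [ 597.3 -149.     6. ] xmin 565.8708083847614 [61, 48]
w4.png [600.9 -86.5   6. ] xmin 570.6801170259629 [60, 44]
w4.png [601.6 -25.4   6. ] xmin 569.0712152338081 [52, 62]
w4.png [592.3  39.9   6. ] xmin 560.9862793054763 [49, 62]
```

The lath's front edge is centred at (646.9, −50.7) with yaw 3.15° (two views agree, length about 306). The grip is at (484.2, −46.7) with yaw 8°. Heights check out to a few mm: grip top about 41–45, lath top about 21–28. I'll grasp now.

```bash
cat >> m.py <<'E'
O=np.array([646.9,-50.7]);YL=np.radians(3.15)
def Q(yaw):
    M=np.array([[0,1,0],[1,0,0],[0,0,-1.]]).T
    return (R.from_euler("z",yaw)*R.from_matrix(M)).as_quat()
def W(u,v,z,yaw=YL):
    "TCP so that the bar's edge is at lath coords u,v"
    e=np.array([np.cos(YL),np.sin(YL)]);n=np.array([-e[1],e[0]])
    p=O+u*e+v*n-20*np.array([np.cos(yaw),np.sin(yaw)]);return [p[0],p[1],z]
def F():
    s=bot.read_state();e=np.array([np.cos(YL),np.sin(YL),0]);f=s["contact_force"]
    return s["t"],f@e,f[2],s["moment"],s["tcp_pos"],s["width"]
E
python3 - <<'E'
from m import *
q=Q(np.radians(8.0))
print(bot.solve_ik([484.2,-46.7,120],q))
bot.move_gripper(50,40)
bot.move_ptp([484.2,-46.7,110],q)
print(F())
bot.line_to([484.2,-46.7,13],120);print(F())
bot.move_gripper(10,45);print(F())
bot.line_to([484.2,-46.7,14.2],20);bot.pause(.2);print(F())
shot("g1.png")
E
```

```text
[ 0.3  0.1 -0.5  0.  -1.   3. ]
(9.6833, np.float64(0.5268657863533227), np.float64(0.5142339541802016), array([-0.1,  0. ,  0.1]), array([484.3, -46.7, 110. ]), 49.93613042612495)
(10.6417, np.float64(0.25597835491716425), np.float64(0.2971393906104746), array([-0.1,  0.1,  0.1]), array([484.7, -46.6,  13.5]), 49.72026379599506)
(11.4917, np.float64(0.7703987843052253), np.float64(-0.16261271674869043), array([-0.1,  0. ,  0. ]), array([484.2, -46.7,  13. ]), 9.797426912287559)
(11.9417, np.float64(0.19212960892630937), np.float64(-0.21554175605360518), array([-0.1,  0. , -0. ]), array([484.2, -46.7,  14.2]), 9.943533873521192)
```

View pics/g1.png

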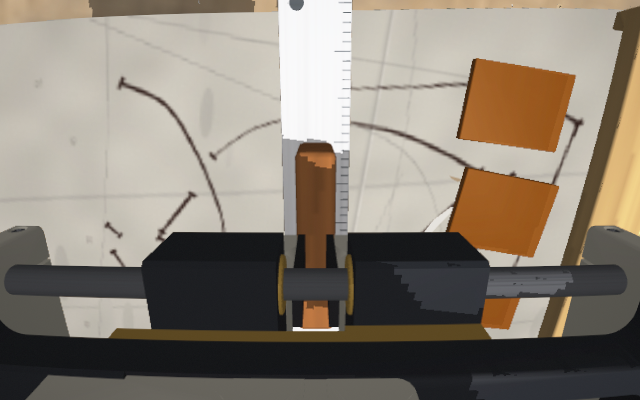

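The reported width is 9.8 mm, which is the commanded opening, and no weight registered on the lift. The picture shows the fingers about (285–345, 235–320) with the rail visible through a narrow gap, so I can't say it is held. I'll check from the side before moving anything.

Run:
```python
from m import *
im=bot.camera("side");K,D,T=cam("side")
V=np.linalg.inv(T)
for P in([484.2,-46.7,14],[484.2,-46.7,45],[484,-46,0],[491,-96,45],[477,3,45]):
    p=F_=np.diag([1,-1,-1.])@(V[:3,:3]@P+V[:3,3]);print(P,(K@p/p[2])[:2])
a=im[150:270,300:460,::-1];b=bot.camera("top")[200:300,240:400,::-1]
a=cv2.resize(a,(640,480),interpolation=cv2.INTER_CUBIC)
cv2.imwrite("pics/s1.png",a)
s=bot.read_state();print(s["width"],s["joint_pos"])
```

```text
[484.2, -46.7, 14] [365.  223.3]
[484.2, -46.7, 45] [365.2 212.9]
[484, -46, 0] [364.9 228.1]
[491, -96, 45] [368.7 206.8]
[477, 3, 45] [361.5 219.5]
9.80825241489474 [ 0.3  0.2 -0.6 -0.  -0.7  3. ]
```

View pics/s1.png

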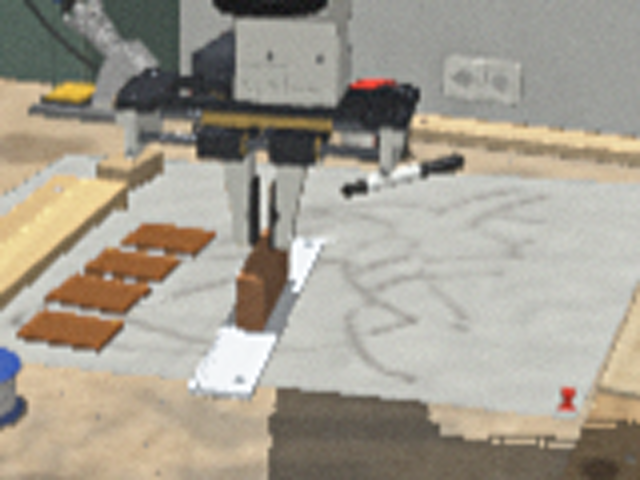

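The side crop shows the rail's middle top at about (261, 252) and both fingertips ending right there. The reported TCP projects to (260, 293), which would be inside the rail. In w1 the tips ((226, 235) and (403, 235), ±44 mm at that depth) also lie about 34 mm short of the stated TCP. So the real fingertips end about 34 mm above the reported TCP, and the jaws closed on air just above the rail. I'll measure the tips a second way, then open and descend under force guard.

Run:
```python
from m import *
bot.move_gripper(50,45);p=[484.2,-46.7]
f0=bot.read_state()["contact_force"]
for z in(5,-3,-9,-14,-18):
    bot.line_to([*p,z],40);s=bot.read_state();d=s["contact_force"]-f0;print(z,s["tcp_pos"],d)
    if np.linalg.norm(d)>4:print("stop");break
im=bot.camera("side")[150:270,300:460,::-1]
cv2.imwrite("pics/s2.png",cv2.resize(im,(640,480),interpolation=cv2.INTER_CUBIC));print(bot.read_state()["t"])
```

```text
5 [483.9 -46.8   4.6] [-1.7  0.9 -0.4]
-3 [483.9 -46.8  -3.3] [-1.1  0.4 -0.3]
-9 [484.  -46.8  -9.3] [-1.6 -0.4  0.2]
-14 [483.9 -46.8 -14.3] [-1.2  0.6 -0.4]
-18 [484.  -46.8 -18.3] [-0.6 -0.6  0.4]
14.55
```

View pics/s2.png

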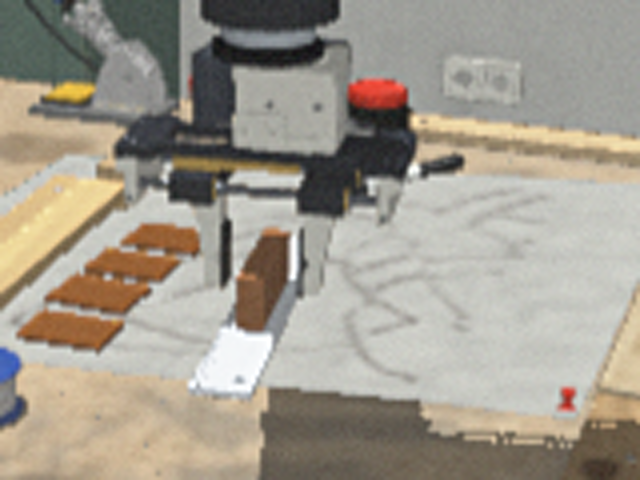

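Now the fingers straddle the rail, with their tips at row ~290, which is about 14 mm above the bench. That confirms an offset of about 33 mm. I'll close and check the width and the weight.

Run:
```python
from m import *
f0=bot.read_state()["contact_force"]
bot.move_gripper(8,45);s=bot.read_state();print(s["width"],s["contact_force"]-f0,s["tcp_pos"])
q=Q(np.radians(8.0))
bot.line_to([484.2,-46.7,-16.5],20);bot.pause(.2);s=bot.read_state();print(s["width"],s["contact_force"]-f0,s["moment"],s["tcp_pos"])
if s["width"]>15:
    bot.line_to(W(-97,-1.8,-16.5),60,Q(YL));bot.pause(.2);print(*F());shot("g2.png")
```

```text
19.98921504460531 [ 1.  -0.7  0.5] [484.3 -46.7 -18. ]
19.662992260241655 [ 0.5  0.  -3.1] [-0.1  0.   0. ] [484.  -46.7 -16.6]
16.7417 0.4494993733377197 -1.978245746815304 [-0.2  0.  -0. ] [529.9 -58.8 -16.4] 19.760571773128138
```

View pics/g2.png

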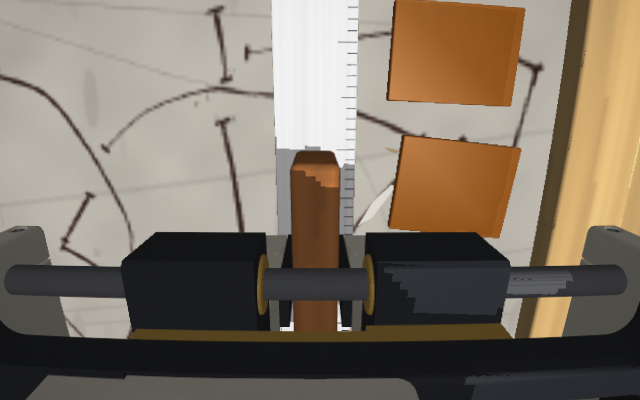

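The bar is held: width 19.8 mm and 2.5–3 N of weight. In g2 the bar at (275–355) is parallel in front of the glass near edges at about (390, 50–230), with the lath edge at about (580, 50). Now I'll push slowly while watching force and yaw moment.

```bash
cat >> m.py <<'E'
ey=np.array([np.cos(YL),np.sin(YL),0])
def FM(n=4,dt=.02):
    a=[]
    for _ in range(n):
        bot.pause(dt);s=bot.read_state();a.append([s["contact_force"]@ey,s["contact_force"][2],s["moment"][2],s["moment"][1]])
    return np.mean(a,0)
E
python3 - <<'E'
from m import *
np.set_printoptions(precision=3,suppress=True)
bot.line_to(W(-95,-1.8,-17.4),20);b=FM(10);print("base",b)
bot.line_to(W(-62,-1.8,-17.4),20);d=FM()-b;print(-62,d)
u=-62
while u<-34 and d[0]>-3.2 and abs(d[2])<.3:
    u+=.5;bot.line_to(W(u,-1.8,-17.4),8);d=FM(2,.015)-b;print(u,d)
d=FM(6)-b;s=bot.read_state();print("end",u,d,s["tcp_pos"]-W(u,-1.8,-17.4),s["t"]);np.save("base",np.r_[b,u])
E
```

```text
base [ 0.269 -2.686  0.014  0.047]
-62 [-0.857 -1.024 -0.044  0.266]
-61.5 [-1.408  0.903  0.013  0.557]
-61.0 [-1.272  0.345 -0.026  0.487]
-60.5 [-1.522 -0.776 -0.036  0.372]
-60.0 [-1.858 -0.828 -0.051  0.308]
-59.5 [-0.76  -1.128 -0.006  0.303]
-59.0 [-0.996 -1.186 -0.005  0.308]
-58.5 [-0.86  -0.807  0.003  0.289]
-58.0 [-1.831 -0.794 -0.048  0.364]
-57.5 [-1.316 -0.261 -0.028  0.354]
-57.0 [-0.551 -0.773 -0.034  0.329]
-56.5 [-0.902 -0.639 -0.023  0.354]
-56.0 [-0.82  -0.569 -0.002  0.328]
-55.5 [-1.01  -0.987 -0.01   0.349]
-55.0 [-1.223 -0.606 -0.016  0.345]
-54.5 [-1.675 -0.554 -0.049  0.345]
-54.0 [-0.78  -0.389 -0.02   0.34 ]
-53.5 [-1.905 -0.897 -0.03   0.369]
-53.0 [-1.509  0.073 -0.009  0.353]
-52.5 [-1.036 -0.831  0.008  0.321]
-52.0 [-1.181 -0.531 -0.049  0.311]
-51.5 [-0.804 -0.148 -0.036  0.316]
-51.0 [-0.964 -0.849 -0.049  0.35 ]
-50.5 [-1.144 -0.553 -0.008  0.375]
-50.0 [-1.026  0.171 -0.06   0.326]
-49.5 [-1.572  0.166 -0.019  0.344]
-49.0 [-1.302 -0.159 -0.039  0.337]
-48.5 [-0.705  0.132 -0.01   0.352]
-48.0 [-1.567 -0.699 -0.007  0.374]
-47.5 [-1.003 -0.654 -0.042  0.332]
-47.0 [-1.919 -0.546 -0.049  0.348]
-46.5 [-2.036 -0.584 -0.009  0.344]
-46.0 [-0.78  -1.244 -0.053  0.355]
-45.5 [-1.174 -0.359 -0.042  0.337]
-45.0 [-0.868 -0.331 -0.006  0.309]
-44.5 [-1.061 -0.727 -0.003  0.39 ]
-44.0 [-0.771 -0.773 -0.054  0.352]
-43.5 [-1.986 -0.836 -0.007  0.359]
-43.0 [-1.229 -0.97  -0.032  0.373]
-42.5 [-0.905 -0.354 -0.013  0.369]
-42.0 [-1.112 -0.337 -0.022  0.351]
-41.5 [-1.846 -0.353 -0.015  0.342]
-41.0 [-1.117 -1.025 -0.005  0.343]
-40.5 [-0.786 -0.65  -0.044  0.332]
-40.0 [-1.393 -0.927 -0.041  0.355]
-39.5 [-1.298 -0.638 -0.007  0.357]
-39.0 [-0.801 -0.464 -0.017  0.349]
-38.5 [-0.863 -0.901 -0.061  0.356]
-38.0 [-0.895 -0.486 -0.063  0.364]
-37.5 [-2.078  0.424 -0.066  0.623]
-37.0 [-4.084  1.252 -0.08   1.409]
end -37.0 [-4.462  1.999 -0.09   1.517] [-0.517 -0.037 -0.11 ] 33.35
```

The row met the packing at edge u ≈ −37.5, a depth of about 25 mm, which is within 4–26. The load is nearly centred. I'll build up to about 15 N in small steps, trimming yaw by Mz and height by Fz, then hold.

Run:
```python
from m import *
np.set_printoptions(precision=3,suppress=True)
b=np.load("base.npy");u=b[4];b=b[:4];z=-17.4;yaw=YL
d=FM(4)-b
for k in range(25):
    if d[0]<-13.8: break
    u+=.25 if d[0]>-11 else .12
    arm=-(d[2]+.03)/min(d[0],-3)*-1000   # mm, load offset sign as Mz
    if d[2]+.03<-.05: yaw-=np.radians(.03)
    elif d[2]+.03>.05: yaw+=np.radians(.03)
    if d[1]>1: z+=.06
    bot.line_to(W(u,-1.8,z,yaw),5,Q(yaw));d=FM(5,.02)-b
    print(round(u,2),round(z,2),round(np.degrees(yaw),2),d)
    if d[0]<-18 or abs(d[2])>.3: print("STOP");break
s=bot.read_state();print(s["t"]);np.save("push",[u,z,yaw])
```

```text
-36.75 -17.34 3.12 [-5.15   2.365 -0.06   2.   ]
-36.5 -17.28 3.12 [-5.976  2.236 -0.052  2.216]
-36.25 -17.22 3.12 [-6.651  2.615 -0.05   2.429]
-36.0 -17.16 3.12 [-7.167  3.129 -0.054  2.648]
-35.75 -17.1 3.12 [-7.773  3.996 -0.035  2.874]
-35.5 -17.04 3.12 [-8.5    4.571 -0.041  3.049]
-35.25 -16.98 3.12 [-8.97   4.271 -0.036  3.296]
-35.0 -16.92 3.12 [-9.26   4.804 -0.027  3.501]
-34.75 -16.86 3.12 [-9.81   4.742 -0.028  3.707]
-34.5 -16.8 3.12 [-10.611   5.186  -0.018   3.927]
-34.25 -16.74 3.12 [-11.351   5.513  -0.004   4.168]
-34.13 -16.68 3.12 [-11.242   5.52   -0.002   4.21 ]
-34.01 -16.62 3.12 [-11.842   5.34   -0.01    4.253]
-33.89 -16.56 3.12 [-11.666   5.728  -0.006   4.361]
-33.77 -16.5 3.12 [-11.885   5.158  -0.016   4.422]
-33.65 -16.44 3.12 [-11.759   4.466  -0.024   4.483]
-33.53 -16.38 3.12 [-12.043   4.743   0.004   4.548]
-33.41 -16.32 3.12 [-12.492   4.964  -0.008   4.64 ]
-33.29 -16.26 3.12 [-12.103   4.434   0.001   4.697]
-33.17 -16.2 3.12 [-12.992   4.456  -0.009   4.752]
-33.05 -16.14 3.12 [-12.634   4.692  -0.025   4.829]
-32.93 -16.08 3.12 [-13.136   4.379   0.013   4.88 ]
-32.81 -16.02 3.12 [-13.08    4.174   0.01    4.942]
-32.69 -15.96 3.12 [-13.552   3.854  -0.002   5.017]
-32.57 -15.9 3.12 [-13.198   4.133  -0.038   5.083]
41.75
```

It is balanced (Mz ≈ 0) at about 13.3 N. I'll bring it to about 15 N, hold for just over a second, unload along the reverse path, then draw back and lay the straightedge down 90 mm in front.

Run:
```python
from m import *
np.set_printoptions(precision=3,suppress=True)
b=np.load("base.npy")[:4];u,z,yaw=np.load("push.npy")
d=FM(4)-b
while d[0]>-15 and u<-30:
    u+=.35;bot.line_to(W(u,-1.8,z,yaw),6,Q(yaw));d=FM(5,.02)-b;print(round(u,2),d)
for _ in range(4):print("hold",FM(6,.05)-b)
s=bot.read_state();print("tcp vs cmd",s["tcp_pos"]-W(u,-1.8,z,yaw),s["t"])
bot.line_to(W(-41,-1.8,-17.4,yaw),15,Q(YL));
bot.line_to(W(-127,-1.8,-17.2),60);print("free",FM(5)-b)
bot.line_to(W(-127,-1.8,-17.9),10);d=FM(5)-b;print("down",d,bot.read_state()["tcp_pos"])
bot.move_gripper(44);print(FM(3)-b,bot.read_state()["t"])
p=W(-127,-1.8,90);bot.line_to(p,120)
bot.move_ptp([640,-55,190],[0,1,0,0]);shot("f1.png");print(bot.read_state()["t"])
```

```text
-32.22 [-14.267   5.338   0.015   5.496]
-31.87 [-15.54    6.144  -0.008   5.917]
hold [-15.713   6.672   0.001   5.897]
hold [-15.746   6.56    0.005   5.9  ]
hold [-15.755   6.319   0.002   5.882]
hold [-15.693   6.093  -0.011   5.907]
tcp vs cmd [-5.684 -0.437 -1.44 ] 43.6833
free [ 0.067 -0.626 -0.016 -0.039]
down [-0.346 -0.677 -0.032 -0.071] [500.22  -60.59  -17.956]
[-0.512  2.435  0.012  0.021] 47.1583
52.1583
```

View pics/f1.png

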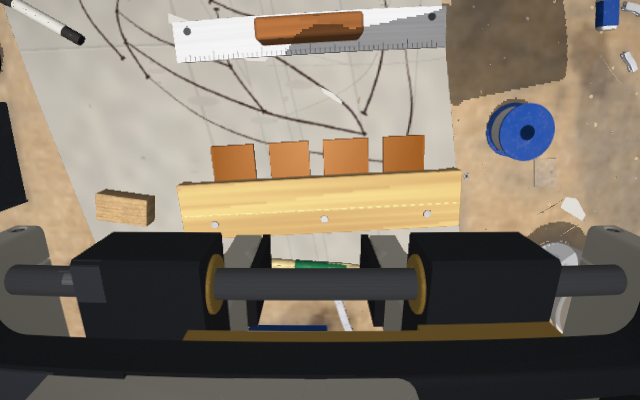

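The row is seated under the lip in line, and the straightedge lies flat in front of it. I'll check numerically how straight the row is and the gap (no robot time), then hand in.

Run:
```python
from m import *
im,C=load("f1.png");hsv=cv2.cvtColor(im,cv2.COLOR_BGR2HSV)
m=cv2.inRange(hsv,(3,110,50),(18,255,255));m[:125]=0;m[190:]=0
e=np.array([np.cos(YL),np.sin(YL)])
for a,b in((216,250),(273,305),(328,363),(387,420)):
    px=[[c,np.argmax(m[:,c]>0)-.5] for c in range(a,b)]
    P=onz(C,px,6)[:,:2]-O;print("near edge u",np.median(P@e),"spread",np.ptp((P@e)[[3,-4]]))
P=onz(C,[[180,61],[440,45]],6)[:,:2]-O;print("bar edge u",P@e)
bot.close_job()
```

```text
near edge u -37.10948545813028 spread 0.38997908592981645
near edge u -36.88316786933113 spread 0.6155573923220956
near edge u -36.95159794909146 spread 0.5330935854438579
near edge u -37.25040963275469 spread 0.3307356707137288
bar edge u [-127.6 -128.2]
the job is handed in; nothing more can be done
```

The four glass pieces are seated against the packing, the straightedge is lying flat about 90 mm in front of the row, and the job is handed in.

- **Push:** I gripped the straightedge by its rail and pushed all four pieces together into the rebate. They stopped against the packing about 25 mm behind the lip. I held 15.7 N by the wrist reading for just over 1.2 s, with almost no yaw moment, so the load was even between the two ends of the row. Part of that was probably bench friction, because the bar was bearing on the bench with 6–7 N. The force on each piece was not measured; an even share would be about 3.9 N.
- **Final checks:** The near edges of the four pieces line up within about 0.4 mm. The bar lies parallel to the row, with its edge about 90 mm in front. In the last wrist picture the pieces looked whole, but that view is too coarse to rule out a small chip. The reel and setting block looked undisturbed; I did not check the other things on the bench one by one. The last camera check was at 52 s on the robot's clock.
- **Failed and disagreed:** The first grasp closed on air just above the rail. The real fingertips end about 33 mm short of the reported TCP. I saw this in the side view, went lower while watching the force, and got a proper grip at 20 mm width, with the bar's weight showing on the wrist force. Camera heights were also a few millimetres off the given ones: the grip top measured 41 instead of 45 mm, and the lath top 21–28 instead of 24 mm.

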